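# Close the lunch box: shut the chopstick cover, snap the vent cap home

## Task

Close up the lunch box on the steel worktop: first slide the green cover fully shut over the chopstick channel in the lid. Then take the orange vent cap and press it down onto the split stud on the lid until it clicks, and keep pressing after the click so that it sits fully home, flat on its seat; the job finishes with your fingers still on the cap, holding it pressed down firmly. Leave the mug, the soap bottle and the salt jar where they stand.

Things in the scene. Friction and masses are not known exactly. Their poses are not given: they have to be found in the camera images.
- lunchbox: Lunch box: mint tub, ivory lid, green end clasps; stands firm, does not move. Lid 125 (x) by 210 mm (y), flat top 62 mm above the worktop. Origin: centre of the underside; x across, y along the box, z up. Chopstick channel along y at x = +36 mm, y -55 to +95 mm; beside it rails 4 mm wide at x = +20 and +52 mm stand 5 mm above the lid. The vent is at x = -22 mm, y = 0.
- cover (a joint): Flat green cover sliding between the rails along the box's y. Value = opening, m: 0 = fully shut (hard stop), at most 0.11. Opening moves it to the box's -y, shutting to +y. About 1.5 N of friction; stays where it is left. When open, its end sticks out past the box's -y end, 62 mm above the worktop.
- cover_grip (a point): Middle of the upright grip ridge on the cover: 22 mm wide (box x), 9 mm thick (box y), 10 mm high; this point is 5 mm under its top and 5 mm above the cover's face (which lies 2 mm below the rail tops). Moves with the cover.
- vent (a point): Centre of the cap's seat: the flat top of a round green boss 30 mm across that stands 5 mm above the lid, 67 mm above the worktop. The snap stud stands up from here on the vertical axis. The cap is home when its origin is at this point, its skirt overhanging the boss by 3 mm. Holding it down firmly means a steady push of some 5 to 15 N (a push may relax by half once the arm stops).
- stud_tip (a point): Top of the snap stud, 15 mm above the vent seat. Four sprung ivory petals: 13 mm across at the tapered tip, 22 mm at the bulge 6 mm up. The cap's lip meets the petals with the cap about 8 mm above its seat; the push climbs to about 9 N (up to 25 N if 2 mm off-centre), falls to nothing at the click about 4 mm above the seat, then the petals pull the cap down (some 5 N).
- cap: Loose orange vent cap, a ribbed round cup standing mouth down on the worktop: 36 mm across, 20 mm high, about 20 g, open below to 15 mm depth, with a snap lip of 19 mm opening at the mouth. Origin: centre of the mouth (underside); z up. Its yaw does not matter.
- mug: White mug, 80 mm across and 90 mm high with one handle. Origin: centre of its foot. To be left alone.
- soap: Green soap bottle with a white pump head, 62 mm across, 190 mm high. Origin: centre of its foot. To be left alone.
- salt: Glass salt jar with red cap, 56 mm across, 85 mm high. Origin: centre of its foot. To be left alone.
Mind the look-alikes: they are no part of the job. What is shaped like the cap but blue or yellow is not meant. There is more than one size of the lunchbox; the one meant has the size given above.

How it is judged:
By the outcome, as a careful person would: the job done as asked, in the order asked, and still so for the second after the job is handed in, while the arm keeps its last pose, push and grip.
It also fails if it takes over 56 s, if anything falls off the work surface, if the arm or the gripper's body presses on something with over 40 N, if the wrist force passes 120 N, or if a joint passes its speed limit or range.

## Robot

A 6-joint arm with a two-finger parallel gripper is mounted at the origin on the work surface. World frame = base frame: x ahead of the robot, y to its left, z up, the work surface at z = 0. Lengths are in mm, angles in rad, forces in N, time in s.
With the tool pointing down it reaches from about 250 to 775 mm from the base axis. Payload 4 kg.
Tool frame: the origin (TCP) lies midway between the tips of the shut fingers; the grasp point (between the pads) lies 19 mm behind it (bot.pinch_z is the distance from the TCP to the grasp point, in mm); z points along the fingers, y is the line along which they close (so a half turn about z gives the same grasp; the last joint's range is limited). The gripper opens to 85 mm and grips with 20 to 120 N. Pads are 22 mm wide; open, the fingers measure 114 mm over their backs; the gripper's body (76 mm by 85 mm) begins 54 mm behind the grasp point. The pads swing forward as they close: fully open they stand 13 mm farther back than shut.
Start: joints at [1.119, 0.087, 1.371, -0, 1.684, -0.103], TCP at [187.983, 516.895, 231.341] pointing down, gripper open.
Joint ranges: [-3.1, 3.1], [-0.76, 2.03], [0.27, 2.55], [-1.08, 4.22], [0.17, 2.65], [-2.57, 2.57]. Speed limits (rad/s): [2.79, 2.79, 3.14, 3.14, 3.14, 3.14].

## Interface

Orientations are given as a unit quaternion [w, x, y, z].
In Python, from cell import bot gives the robot as it stands.
- The arm moves only by the tool send_rows, never from a script. Its argument "steps" is a list of rows, each a list of 3 entries, a list of its own where there are three numbers: the shift along the tool's x, y, z in m, then the turn, a rotation vector about the tool's x, y, z in degrees, then the finger opening in m, from 0 to 0.0854. In form: [[[x, y, z], [rx, ry, rz], claw], ...]. A call has 1 to 5 rows; each row shifts and turns the commanded pose from where the row before left it, along the tool's axes as they then stand; what a row does not reach is not made up. A row lasts 1/8 s, in which the tool goes at most 62.5 mm and 10.7 degrees, less where a joint would pass 70% of its speed; a pose out of reach is approached as far as the arm can. A call is refused whole if a number of a shift passes 0.0625 or a number of a turn 10.7, either way. A call with a gripper value outside its range is refused whole. The fingers move at their own pace and stop on an object; the grip force is fixed at half the most. Time passes only in rows, so rows that do not move let the fingers close. It gives the time, the measured TCP pose, the force, the opening and the grip force at its end, in the units of the state.
- bot.state(): the state, without advancing time (a new reading comes with each control period).
- bot.camera(name): name is "scene" or "top" or "wrist"; returns the picture (480x640x3 uint8, red, green, blue); there is no depth.
- bot.camera_params(name): a dict with "fx", "fy", "cx", "cy" (pixels), "k1" (the pictures are not rectified: a ray, as slopes to the right and down, at radius r is drawn at 1 + k1 r^2 times it, then the intrinsics apply), "rvec" (rotation vector, rad) and "tvec" (3), from world to camera coordinates, as OpenCV has them. Camera axes: x right, y down, z forward; pixel columns grow to the right and rows downward; lengths in mm; the calibration is good to about 2 mm. A picture is of the moment at which its call begins: read the wrist's pose just before it. camera_params takes no time and is no camera call; for the wrist camera it gives the pose at the moment of the call.
- bot.job_done(): hands the job in; it is judged then, once.
The state is a dict: "t": time; "joint_pos": joint angles; "dq": joint speeds; "effort": joint torques, N m; "ee_pos": TCP position; "orientation": TCP orientation; "ft_force": force on the tool from outside, world axes, zero at the start; "ft_torque": the same for the moment, N m; "finger_gap": finger opening in mm; "finger_force": force on a finger pad.
Only numpy, scipy, OpenCV 4.12 (cv2) and the standard library are available. Lean on these libraries where they do the work, as an engineer would, in place of code of your own. Each camera call takes 0.05 s, during which the arm holds its last target. There are 200 camera calls.

## Working session

There is one attempt and no reset: what is moved stays moved. The work goes in short steps, Python scripts to look and compute and a tool call to move; the robot and the scene stay as the last step left them, time stands still between calls to the robot, and variables do not carry over. Pictures are saved under pics/ and viewed, at most 10 in all, crops included, and the job is handed in when it is done.

Besides the shell and the picture viewer there is one more tool, called after "Call:" as name(argument=value, ...) on one line, values as JSON. send_rows: Moves the arm, as the interface text tells. Its arguments: {"type":"object","properties":{"steps":{"type":"array","items":{"type":"array"}}},"required":["steps"]}

```bash
mkdir -p pics; ls; cat > h.py <<'E'
import numpy as np, cv2
from cell import bot
def params(n):
    p=bot.camera_params(n); R=cv2.Rodrigues(np.array(p["rvec"],float))[0]; return p,R,np.array(p["tvec"],float).ravel()
def ray(p,R,t,u,v):
    x=(u-p["cx"])/p["fx"]; y=(v-p["cy"])/p["fy"]; rd=np.hypot(x,y); r=rd
    for _ in range(20): r=rd/(1+p["k1"]*r*r)
    s=r/rd if rd>0 else 1
    return -R.T@t, R.T@np.array([x*s,y*s,1])
def plane(P,u,v,z):
    o,d=ray(*P,u,v); return o+d*(z-o[2])/d[2]
def proj(P,X):
    p,R,t=P; c=R@np.array(X,float)+t; x,y=c[:2]/c[2]; f=1+p["k1"]*(x*x+y*y)
    return p["fx"]*x*f+p["cx"],p["fy"]*y*f+p["cy"]
E
python3 - <<'E'
from h import *
for n in("scene","top"):
    im=bot.camera(n); cv2.imwrite(f"pics/{n}0.png",im[:,:,::-1])
    P=params(n); print(n,P[0],-P[1].T@P[2])
print(bot.state(), bot.pinch_z)
E
```

```text
pics
scene {'fx': 458.73289409498875, 'fy': 458.73289409498875, 'cx': 324.65309384182933, 'cy': 237.2869251947647, 'k1': -0.03836579523396819, 'rvec': array([ 2.14351871,  1.52237134, -0.44428314]), 'tvec': array([-182.53946253, -383.36573641, 1405.14268191])} [1086.37099149 -196.86252764  967.34642906]
top {'fx': 619.3339110152215, 'fy': 619.3339110152215, 'cx': 312.23785604892265, 'cy': 244.53648361239584, 'k1': 0.04445344057359068, 'rvec': array([ 2.11620639, -2.1683788 ,  0.12750138]), 'tvec': array([  37.0800839 ,  522.96381011, 1310.60658169])} [ 340.15002393    2.80930266 1369.98020435]
{'t': 0.1, 'joint_pos': array([ 1.11892401e+00,  8.78812786e-02,  1.37213964e+00,  7.68074908e-06,
        1.68361435e+00, -1.03097495e-01]), 'dq': array([-0.0008482 , -0.00179857, -0.00343595,  0.00046011, -0.00115364,
        0.00043003]), 'effort': array([ 1.47893879e-03, -3.53016293e+01, -3.14217103e+01, -1.94059080e-04,
        7.99642206e-03, -3.49730954e-05]), 'ee_pos': array([187.75773937, 516.46587963, 230.23756294]), 'orientation': array([-2.83444565e-04,  1.73504362e-01,  9.84832571e-01, -9.81193003e-04]), 'ft_force': array([-0.74736611, -0.32092883, -0.63295015]), 'ft_torque': array([ 4.00659563e-05,  1.32232595e-04, -3.12460881e-03]), 'finger_force': 0.0, 'finger_gap': 85.35227829636017} 18.700000000000003
```

View pics/top0.png

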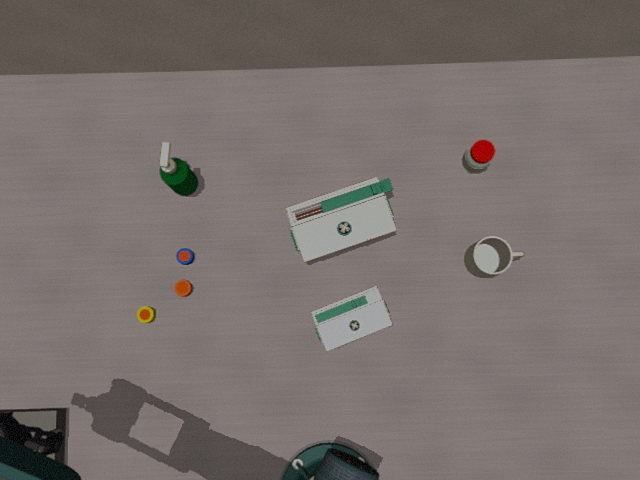

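View pics/scene0.png

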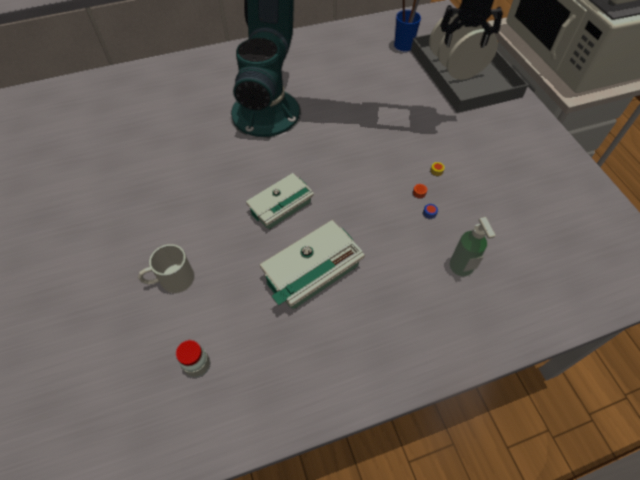

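Top view: the large lunch box is at (342,220) with its cover sticking out right (388,187) and its vent at (344,229). A smaller look-alike box is at (352,318). Cap candidates are blue-rimmed (185,256), all orange (183,288) and yellow-rimmed (146,314). I choose the all-orange one and check it in a close crop.

```bash
python3 - <<'E'
from h import *
im=cv2.imread("pics/top0.png")
a=cv2.resize(im[165:275,280:405],None,fx=4.6,fy=4.6,interpolation=cv2.INTER_CUBIC)
b=cv2.resize(im[240:330,130:205],None,fx=2.9,fy=2.9,interpolation=cv2.INTER_CUBIC)
c=np.zeros((506,a.shape[1]+b.shape[1],3),np.uint8); c[:a.shape[0],:a.shape[1]]=a; c[:b.shape[0],a.shape[1]:]=b
cv2.imwrite("pics/crop0.png",c)
P=params("top"); S=params("scene")
sc=cv2.imread("pics/scene0.png")
def blobs(im,lo,hi,roi,mn=8):
    h=cv2.cvtColor(im,cv2.COLOR_BGR2HSV); m=cv2.inRange(h,lo,hi); k=np.zeros_like(m); x0,y0,x1,y1=roi; k[y0:y1,x0:x1]=m[y0:y1,x0:x1]
    n,l,s,ce=cv2.connectedComponentsWithStats(k); return [(s[i],ce[i]) for i in range(1,n) if s[i][4]>=mn],k
for nm,I,C,roi in(("top",im,P,(120,230,220,340)),("scene",sc,S,(400,150,450,225))):
    for s,c in blobs(I,(3,150,90),(18,255,255),roi)[0]: print(nm,"orange",s,c.round(1),plane(C,*c,20).round(1))
for z in (67,):
  for s,c in blobs(im,(70,80,30),(95,255,255),(280,165,405,275))[0]: print("green",s,c.round(1),plane(P,*c,z).round(1))
# lid rectangle: ivory mask
h=cv2.cvtColor(im,cv2.COLOR_BGR2HSV); print(h[240,320],h[228,344],h[290,250])
m=cv2.inRange(h,(0,0,170),(180,60,255)); m[:165]=0;m[275:]=0;m[:,:280]=0;m[:,405:]=0
n,l,s,ce=cv2.connectedComponentsWithStats(m); i=1+s[1:,4].argmax(); r=cv2.minAreaRect(np.argwhere(l==i)[:,::-1].astype(np.float32))
print(r); q=np.array([plane(P,*p,64)for p in cv2.boxPoints(r)]); print(q.round(1),np.linalg.norm(np.diff(q,axis=0),axis=1),q.mean(0))
E
```

```text
top orange [180 251   9  10  72] [183.9 255.5] [508.8 307.5  20. ]
top orange [175 280  17  16 213] [182.6 287.6] [438.4 309.9  20. ]
top orange [140 309  10  11  85] [144.5 314.1] [383.  392.1  20. ]
scene orange [434 163   8   7  43] [437.7 166.2] [384.6 389.2  20. ]
scene orange [414 184  13  11 116] [420.  189.2] [442.6 306.6  20. ]
scene orange [428 206   7   6  32] [430.9 208.5] [510.  305.3  20. ]
green [321 179  72  33 801] [356.6 195. ] [624.2 -73.8  67. ]
green [338 222  13  13  38] [342.8 229.7] [549.6 -41.9  67. ]
green [291 233   6  16  25] [293.6 239.9] [530.5  63.2  67. ]
[ 45   3 164] [ 21  26 159] [  8  22 126]
((352.0, 203.5), (1.0, 4.0), 90.0)
[[607.7 -59.2  64. ]
 [607.5 -67.7  64. ]
 [605.3 -67.7  64. ]
 [605.5 -59.1  64. ]] [8.56793222 2.1837366  8.56610662] [606.49321026 -63.43289703  64.        ]
```

View pics/crop0.png

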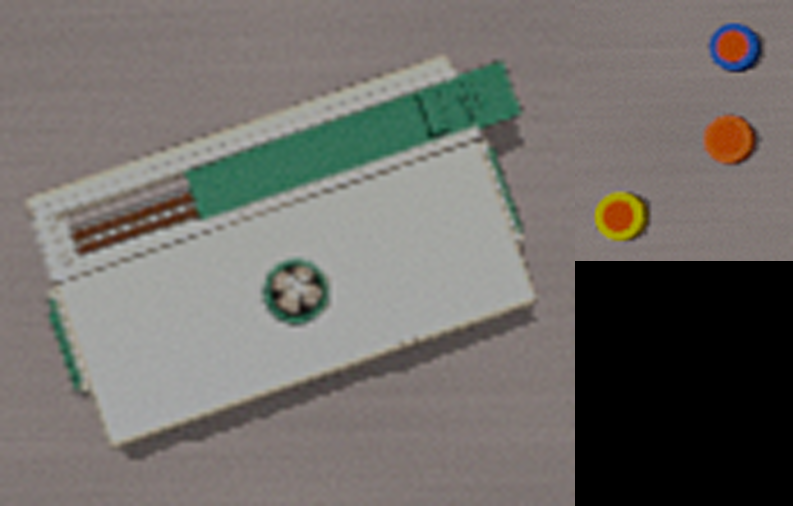

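The close crop confirms the cap: of the three, only the middle one, (183,288) in the full picture, is orange all over. In the crop the large box's lid corners are at (28,202), (447,57), (535,300) and (115,445). The vent is at (297,291) and the grip ridge near (433,112).

```bash
cat >> h.py <<'E'
from scipy.spatial.transform import Rotation as Ro
def tool(): 
    s=bot.state(); q=s["orientation"]; return s,Ro.from_quat([q[1],q[2],q[3],q[0]])
E
python3 - <<'E'
from h import *
P=params("top"); f=lambda u,v,z: plane(P,u/4.6+280,v/4.6+165,z)
c=[f(28,202,62),f(447,57,62),f(535,300,62),f(115,445,62)]
for a in c: print(a.round(1))
print([np.linalg.norm(c[i]-c[(i+1)%4]).round(1) for i in range(4)])
d=c[0]-c[1]+c[3]-c[2]; yaw=np.arctan2(d[1],d[0])-np.pi/2; C=sum(c)/4
v=f(297,291,67); R=np.array([[np.cos(yaw),-np.sin(yaw)],[np.sin(yaw),np.cos(yaw)]])
print("yaw",np.degrees(yaw),"C",C,"vent",v,"pred",C[:2]+R@[-22,0])
for n,p in dict(ridgeL=(420,112),ridgetop=(433,112),r2=(465,97)).items(): print(n,(R.T@(f(*p,72)[:2]-C[:2])).round(1), f(*p,72).round(1))
print("coverfront", (R.T@(f(195,195,65)[:2]-C[:2])).round(1),"end",(R.T@(f(512,90,65)[:2]-C[:2])).round(1))
s,r=tool(); print(r.as_matrix().round(3)); W=params("wrist"); print(W[0], "cam in tool",r.inv().apply(-W[1].T@W[2]-s["ee_pos"]), (W[1]@r.as_matrix()).round(3))
E
```

```text
[598.9  78.4  62. ]
[ 662.7 -119.5   62. ]
[ 546.3 -155.9   62. ]
[483.7  40.1  62. ]
[np.float64(207.9), np.float64(122.0), np.float64(205.9), np.float64(121.4)]
yaw 17.804017153135064 C [572.90373297 -39.24649013  62.        ] vent [552.65399437 -45.78935904  67.        ] pred [551.9573579  -45.97325545]
ridgeL [ 38.5 -81.6] [ 634.5 -105.2   72. ]
ridgetop [ 36.5 -87.3] [ 634.3 -111.2   72. ]
r2 [  38.3 -103.7] [ 641.  -126.2   72. ]
coverfront [37.4 29.5] end [  35.4 -126.6]
[[-0.94   0.342 -0.001]
 [ 0.342  0.94  -0.002]
 [ 0.    -0.002 -1.   ]]
{'fx': 376.8094204118341, 'fy': 376.8094204118341, 'cx': 317.54027739575105, 'cy': 240.22042016984054, 'k1': -0.06658344238502784, 'rvec': array([-2.36338974, -1.65683258, -0.24449477]), 'tvec': array([-548.99412191,  -38.45820869,  379.62114535])} cam in tool [  74.64339242    0.27493076 -142.30799285] [[ 0.     1.     0.001]
 [-0.956  0.001 -0.293]
 [-0.293 -0.001  0.956]]
```

Call:
send_rows(steps=[[[0,0,0],[0,0,-9.5],0.0],[[0,0,0],[0,0,-9.5],0.0],[[0,0,0],[0,0,-9.5],0.0],[[0,0,0],[0,0,-9.3],0.0],[[-0.018,-0.0568,0.0],[0,0,0],0.0]])

```text
t: 0.72
ee_pos: [221.3, 469.3, 230.0]
orientation: [-0.001, -0.158, 0.987, -0.0]
ft_force: [0.4, 0.2, 1.2]
finger_gap: 0.4
finger_force: 0.0
```

Call:
send_rows(steps=[[[-0.018,-0.0568,0.0],[0,0,0],0.0],[[-0.018,-0.0568,0.0],[0,0,0],0.0],[[-0.018,-0.0568,0.0],[0,0,0],0.0],[[-0.018,-0.0568,0.0],[0,0,0],0.0],[[-0.018,-0.0568,0.01],[0,0,0],0.0]])

```text
t: 1.35
ee_pos: [396.1, 223.9, 221.8]
orientation: [0.001, -0.155, 0.988, 0.0]
ft_force: [0.4, 0.4, -0.3]
finger_gap: 0.1
finger_force: 0.0
```

Call:
send_rows(steps=[[[-0.018,-0.0568,0.01],[0,0,0],0.0],[[-0.018,-0.0568,0.01],[0,0,0],0.0],[[-0.018,-0.0568,0.01],[0,0,0],0.0],[[-0.018,-0.0568,0.01],[0,0,0],0.0],[[-0.018,-0.0568,0.01],[0,0,0],0.0]])

```text
t: 1.98
ee_pos: [568.3, -19.1, 170.4]
orientation: [-0.0, -0.155, 0.988, 0.0]
ft_force: [0.2, -0.1, -0.2]
finger_gap: 0.1
finger_force: 0.0
```

Call:
send_rows(steps=[[[-0.018,-0.0568,0.01],[0,0,0],0.0],[[-0.018,-0.0568,0.01],[0,0,0],0.0],[[0,0,0],[0,0,0],0.0],[[0,0,0],[0,0,0],0.0]])

```text
t: 2.48
ee_pos: [636.2, -114.2, 150.4]
orientation: [-0.001, -0.155, 0.988, 0.001]
ft_force: [0.4, -0.3, 0.0]
finger_gap: 0.7
finger_force: 0.0
```

```bash
python3 - <<'E'
from h import *
s,r=tool(); W=params("wrist"); im=bot.camera("wrist"); cv2.imwrite("pics/w1.png",im[:,:,::-1])
np.savez("w1.npz",R=W[1],t=W[2])
print(s["t"],s["ee_pos"],s["ft_force"],s["finger_gap"]); print(r.as_matrix().round(3))
for X in((634.5,-105,72),(552.5,-46,82)): print(proj(W,X))
E
```

```text
2.475 [ 636.17021922 -114.18012615  150.41947248] [ 0.39917223 -0.33439342  0.0221766 ] 0.7365766201568013
[[-0.952 -0.306 -0.002]
 [-0.306  0.952  0.001]
 [ 0.001  0.002 -1.   ]]
(np.float64(332.2445502251669), np.float64(253.07287237428065))
(np.float64(479.94161962505655), np.float64(156.54798230336945))
```

View pics/w1.png

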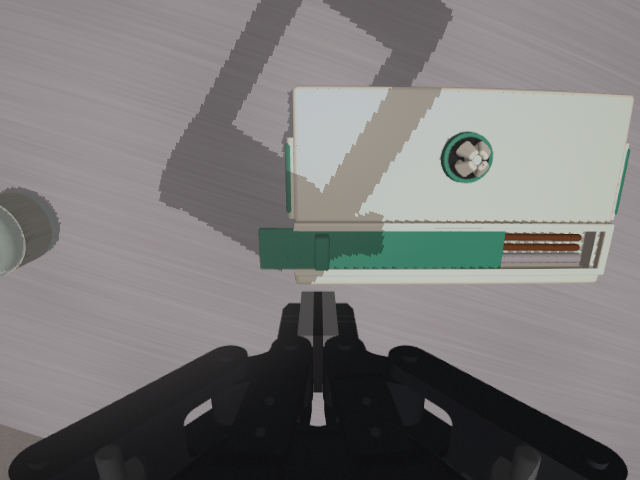

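The wrist view has the ridge top at about (322,252), the boss ring centred at (467,157) and the closed fingertips at x 302–336. The chopstick channel is still open right of x=503.

```bash
python3 - <<'E'
from h import *
W=params("wrist")
q=[plane(W,*p,62) for p in((291,87),(633,96))]; d=q[1]-q[0]; print("edge -x",q,np.linalg.norm(d),np.degrees(np.arctan2(d[1],d[0]))-90)
print("ridge",plane(W,322,252,75),"L",plane(W,314.5,252,75),"R",plane(W,330,252,75),"boss",plane(W,467,157,67))
im=cv2.imread("pics/w1.png"); h=cv2.cvtColor(im,cv2.COLOR_BGR2HSV); m=cv2.inRange(h,(65,90,30),(95,255,255)); m[:120]=0;m[195:]=0;m[:,:430]=0;m[:,505:]=0
e=cv2.fitEllipse(cv2.convexHull(np.argwhere(m)[:,::-1].astype(np.float32))); print(e,plane(W,*e[0],67))
f=plane(W,503,250,65); n=plane(W,260,250,65); print("cover",f,n,np.linalg.norm(f-n), "chan end",plane(W,582,240,62))
for im,n in((cv2.imread("pics/top0.png"),"top"),):pass
E
```

```text
edge -x [array([ 549.34678842, -157.63481894,   62.        ]), array([485.89945048,  40.51271483,  62.        ])] 208.05770793788543 17.755196268379805
ridge [ 635.30743743 -110.92140924   75.        ] L [ 636.71814485 -115.29536679   75.        ] R [ 633.80293856 -106.25520276   75.        ] boss [554.42790807 -46.09398658  67.        ]
((466.4227600097656, 157.08810424804688), (48.80607604980469, 52.635746002197266), 53.29649353027344) [554.58767044 -46.40659472  67.        ]
cover [601.15920828   2.00421238  65.        ] [ 649.42567157 -147.97425558   65.        ] 157.55377599023458 chan end [578.49974064  53.06609943  62.        ]
```

Call:
send_rows(steps=[[[0,-0.022,0.02],[0,0,0],0.0],[[0,0,0.035],[0,0,0],0.0],[[0,0,0.027],[0,0,0],0.0],[[0,0,0],[0,0,0],0.0],[[0,0,0],[0,0,0],0.0]])

```text
t: 3.15
ee_pos: [643.2, -135.4, 69.4]
orientation: [-0.0, -0.155, 0.988, -0.0]
ft_force: [0.5, 0.2, 0.4]
finger_gap: -0.1
finger_force: 0.0
```

Call:
send_rows(steps=[[[0,0.01,0],[0,0,0],0.0],[[0,0.01,0],[0,0,0],0.0],[[0,0.01,0],[0,0,0],0.0],[[0,0.01,0],[0,0,0],0.0],[[0,0.01,0],[0,0,0],0.0]])

```text
t: 3.78
ee_pos: [628.0, -87.2, 69.6]
orientation: [0.0, -0.155, 0.988, -0.0]
ft_force: [0.3, -1.6, 1.1]
finger_gap: 0.0
finger_force: 0.9
```

Call:
send_rows(steps=[[[0,0.01,0],[0,0,0],0.0],[[0,0.006,0],[0,0,0],0.0],[[0,0.005,0],[0,0,0],0.0],[[0,0,0],[0,0,0],0.0]])

```text
t: 4.28
ee_pos: [621.4, -67.0, 69.1]
orientation: [-0.0, -0.155, 0.988, 0.001]
ft_force: [0.4, -0.9, 0.2]
finger_gap: -0.1
finger_force: 0.0
```

Call:
send_rows(steps=[[[0,0.003,0],[0,0,0],0.0],[[0,0.003,0],[0,0,0],0.0],[[0,0,0],[0,0,0],0.0]])

```text
t: 4.65
ee_pos: [619.7, -61.8, 69.0]
orientation: [-0.0, -0.155, 0.988, 0.0]
ft_force: [0.2, -0.9, -0.6]
finger_gap: 0.2
finger_force: 0.3
```

Call:
send_rows(steps=[[[0,0.002,0],[0,0,0],0.0],[[0,0.002,0],[0,0,0],0.0],[[0,0,0],[0,0,0],0.0]])

```text
t: 5.03
ee_pos: [618.7, -58.9, 69.2]
orientation: [0.0, -0.155, 0.988, -0.001]
ft_force: [1.2, -4.0, -1.6]
finger_gap: 0.1
finger_force: 1.8
```

Force is rising, so the stop is near.

Call:
send_rows(steps=[[[0,0.002,0],[0,0,0],0.0],[[0,0.001,0],[0,0,0],0.0],[[0,0,0],[0,0,0],0.0]])

```text
t: 5.4
ee_pos: [618.7, -58.7, 69.3]
orientation: [0.001, -0.154, 0.988, -0.003]
ft_force: [3.3, -8.4, -3.9]
finger_gap: -0.0
finger_force: 5.0
```

Call:
send_rows(steps=[[[0,-0.012,0],[0,0,0],0.0],[[0,0,-0.05],[0,0,0],0.03],[[0,0,-0.05],[0,0,0],0.06],[[0.03,0,0],[0,0,0],0.06],[[0,0,0],[0,0,0],0.06]])

```text
t: 6.02
ee_pos: [592.0, -75.8, 170.6]
orientation: [0.001, -0.155, 0.988, 0.001]
ft_force: [1.2, -0.2, -0.2]
finger_gap: 59.9
finger_force: 0.0
```

```bash
python3 - <<'E'
from h import *
s,r=tool(); W=params("wrist"); im=bot.camera("wrist")[:,:,::-1]; cv2.imwrite("pics/w2.png",im)
print(s["t"],s["ee_pos"],s["ft_force"])
h=cv2.cvtColor(np.ascontiguousarray(im),cv2.COLOR_BGR2HSV); u,v=map(int,proj(W,(554.5,-46.2,67))); m=cv2.inRange(h,(65,90,30),(95,255,255)); k=np.zeros_like(m); k[v-38:v+38,u-38:u+38]=m[v-38:v+38,u-38:u+38]
e=cv2.fitEllipse(cv2.convexHull(np.argwhere(k)[:,::-1].astype(np.float32))); print(u,v,e,plane(W,*e[0],67))
E
```

```text
6.025 [591.9528465  -75.84172091 170.59436722] [ 1.16241851 -0.2464509  -0.18903954]
377 200 ((377.4693603515625, 199.8184356689453), (42.79446792602539, 44.577022552490234), 50.16203308105469) [553.96987394 -46.29628077  67.        ]
```

View pics/w2.png

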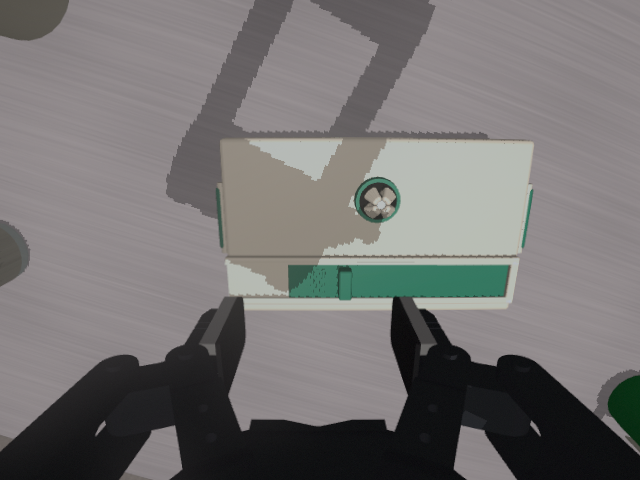

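Picture: the cover fills the channel from (288,282) to (510,282) with no chopsticks visible, so it is shut. The boss is at (377,200). Now the cap.

Call:
send_rows(steps=[[[0.0039,0.059,0.002],[0,0,0],0.06],[[0.0039,0.059,0.002],[0,0,0],0.06],[[0.0039,0.059,0.004],[0,0,0],0.06],[[0.0039,0.059,0.004],[0,0,0],0.06],[[0.0039,0.059,0.01],[0,0,0],0.06]])

```text
t: 6.7
ee_pos: [483.4, 201.3, 147.0]
orientation: [0.0, -0.155, 0.988, 0.001]
ft_force: [0.5, -0.3, -0.2]
finger_gap: 59.9
finger_force: 0.0
```

Call:
send_rows(steps=[[[0.0039,0.059,0.02],[0,0,0],0.06],[[0.0039,0.059,0.02],[0,0,0],0.06],[[0,0,0],[0,0,0],0.06],[[0,0,0],[0,0,0],0.06]])

```text
t: 7.2
ee_pos: [440.4, 309.0, 106.8]
orientation: [-0.001, -0.155, 0.988, -0.0]
ft_force: [0.2, -0.1, -0.2]
finger_gap: 60.2
finger_force: 0.0
```

```bash
python3 - <<'E'
from h import *
s,r=tool(); W=params("wrist"); im=np.ascontiguousarray(bot.camera("wrist")[:,:,::-1]); cv2.imwrite("pics/w3.png",im)
print(s["t"],s["ee_pos"],s["ft_force"])
h=cv2.cvtColor(im,cv2.COLOR_BGR2HSV); m=cv2.inRange(h,(3,150,80),(18,255,255))
n,l,S,c=cv2.connectedComponentsWithStats(m)
for i in range(1,n):
    if S[i,4]>60:
        X=plane(W,*c[i],20); print(S[i],c[i].round(1),X.round(1),"tool delta",r.inv().apply(X-s["ee_pos"]).round(1))
E
```

```text
7.2 [440.37865335 309.01504377 106.79729489] [ 0.23293424 -0.06029198 -0.16955057]
[ 450  184   38   38 1089] [468.6 202.5] [383.7 389.7  20. ] tool delta [29.1 94.2 86.8]
[ 291  212   56   59 2594] [318.3 241.5] [436.8 308.3  20. ] tool delta [ 3.6  0.5 86.8]
[266 321  33  29 768] [282.2 335.3] [509.1 305.5  20. ] tool delta [-64.4 -24.5  86.7]
```

View pics/w3.png

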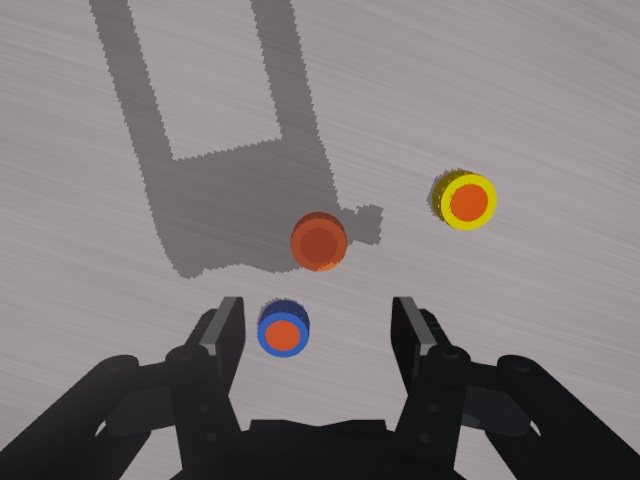

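The wrist view has the orange cap at (319,244), between the fingers. The blue one is at (283,335) and the yellow one at (468,202), both outside the finger paths.

Call:
send_rows(steps=[[[0.002,0.0005,0.05],[0,0,0],0.06],[[0,0,0.035],[0,0,0],0.06],[[0,0,0.0185],[0,0,0],0.06],[[0,0,0],[0,0,0],0.06],[[0,0,0],[0,0,0],0.06]])

```text
t: 7.88
ee_pos: [440.1, 309.0, 5.7]
orientation: [0.002, -0.154, 0.988, 0.001]
ft_force: [-1.0, 0.0, 0.5]
finger_gap: 60.2
finger_force: 0.0
```

Call:
send_rows(steps=[[[0,0,0],[0,0,0],0.045],[[0,0,0],[0,0,0],0.03],[[0,0,0],[0,0,0],0.02],[[0,0,0],[0,0,0],0.02],[[0,0,0],[0,0,0],0.02]])

```text
t: 8.5
ee_pos: [439.7, 309.4, 5.8]
orientation: [0.002, -0.155, 0.988, 0.001]
ft_force: [-0.3, -0.4, 5.6]
finger_gap: 33.9
finger_force: 60.1
```

Call:
send_rows(steps=[[[0,0,-0.03],[0,0,0],0.02],[[0,0,-0.06],[0,0,0],0.02],[[0,-0.05,-0.05],[0,0,0],0.02],[[0,-0.055,0],[0,0,0],0.02],[[0,-0.055,0],[0,0,0],0.02]])

```text
t: 9.12
ee_pos: [486.3, 160.8, 139.4]
orientation: [0.001, -0.156, 0.988, 0.0]
ft_force: [1.0, -0.1, 0.3]
finger_gap: 34.0
finger_force: 59.7
```

Call:
send_rows(steps=[[[0,-0.055,0],[0,0,0],0.02],[[0,-0.055,0],[0,0,0],0.02],[[0,-0.055,0],[0,0,0],0.02],[[0,0,0],[0,0,0],0.02],[[0,0,0],[0,0,0],0.02]])

```text
t: 9.75
ee_pos: [535.8, 5.1, 137.8]
orientation: [-0.0, -0.155, 0.988, 0.0]
ft_force: [-0.1, -0.1, -0.0]
finger_gap: 33.8
finger_force: 59.8
```

```bash
python3 - <<'E'
from h import *
s,r=tool(); W=params("wrist"); im=np.ascontiguousarray(bot.camera("wrist")[:,:,::-1]); cv2.imwrite("pics/w4.png",im)
print(s["t"],s["ee_pos"],s["ft_force"],s["finger_gap"],proj(W,(554.1,-46.3,67)),proj(W,(554.1,-46.3,82)))
E
```

```text
9.75 [535.77635068   5.06737269 137.82143878] [-0.07863203 -0.10484628 -0.0263035 ] 33.751240079472055 (np.float64(227.01797961905592), np.float64(257.7758402035716)) (np.float64(220.9658546490728), np.float64(266.71745104229706))
```

View pics/w4.png

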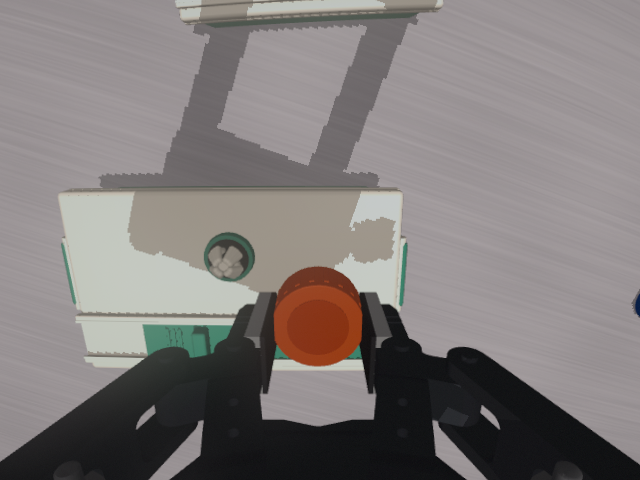

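Picture: the cap sits squarely between the pads, its top disc at (318,327). The boss ring is at (229,257), and the cover is still shut.

```bash
python3 - <<'E'
from h import *
s,r=tool(); W=params("wrist"); im=cv2.imread("pics/w4.png"); h=cv2.cvtColor(im,cv2.COLOR_BGR2HSV)
m=cv2.inRange(h,(65,90,20),(95,255,255)); k=np.zeros_like(m); k[228:290,195:262]=m[228:290,195:262]
e=cv2.fitEllipse(cv2.convexHull(np.argwhere(k)[:,::-1].astype(np.float32))); b=plane(W,*e[0],67); print("boss",e,b)
print(im[300:372:3,318].tolist())
o=cv2.inRange(h,(3,120,60),(20,255,255)); ys,xs=np.nonzero(o); 
print("orange bbox",xs.min(),xs.max(),ys.min(),ys.max(), [(y,np.ptp(xs[ys==y])) for y in range(270,368,8)])
for p in((318,327),(318,367),(318,287)): print(p,r.inv().apply(plane(W,*p,s["ee_pos"][2]+14.2)-s["ee_pos"]).round(1))
print("boss in tool",r.inv().apply(b-s["ee_pos"]).round(1))
E
```

```text
Traceback (most recent call last):
cv2.error: OpenCV(4.12.0) /io/opencv/modules/imgproc/src/shapedescr.cpp:356: error: (-215:Assertion failed) n >= 0 && (depth == CV_32F || depth == CV_32S) in function 'fitEllipseNoDirect'
```

```bash
python3 - <<'E'
from h import *
s,r=tool(); W=params("wrist"); im=cv2.imread("pics/w4.png"); h=cv2.cvtColor(im,cv2.COLOR_BGR2HSV)
print(h[257,203:258:2].tolist())
k=np.zeros((480,640),np.uint8); k[228:290,197:262]=cv2.inRange(h,(50,60,10),(100,255,255))[228:290,197:262]
pts=np.argwhere(k)[:,::-1].astype(np.float32); print(len(pts))
if len(pts)>20:
    e=cv2.fitEllipse(cv2.convexHull(pts.reshape(-1,1,2))); b=plane(W,*e[0],67); print("boss",e,b,"tool",r.inv().apply(b-s["ee_pos"]).round(1))
print(im[276:372:4,318].tolist())
for p in((318,327),(318,367),(318,287)): print(p,r.inv().apply(plane(W,*p,s["ee_pos"][2]+14.2)-s["ee_pos"]).round(1))
E
```

```text
[[22, 26, 146], [75, 71, 101], [74, 53, 96], [19, 30, 137], [19, 30, 136], [17, 29, 139], [18, 31, 139], [19, 29, 140], [17, 30, 135], [20, 28, 110], [18, 30, 101], [18, 31, 139], [17, 30, 138], [19, 32, 137], [18, 32, 137], [17, 30, 135], [18, 32, 136], [19, 30, 135], [17, 31, 133], [18, 32, 119], [17, 28, 63], [21, 29, 61], [17, 30, 60], [75, 72, 92], [75, 79, 97], [69, 48, 74], [18, 31, 148], [18, 33, 156]]
413
boss ((228.13949584960938, 257.48468017578125), (44.99530792236328, 49.16866683959961), 117.41325378417969) [553.72431066 -45.08516292  67.        ] tool [ -1.6 -53.9  70.8]
[[34, 53, 108], [34, 52, 109], [34, 54, 117], [34, 69, 153], [35, 68, 154], [32, 67, 153], [25, 50, 128], [25, 53, 137], [25, 53, 137], [24, 53, 137], [23, 52, 135], [23, 52, 136], [22, 52, 136], [22, 52, 136], [20, 52, 136], [22, 51, 136], [23, 51, 136], [22, 50, 135], [20, 50, 135], [21, 50, 135], [27, 63, 151], [26, 62, 151], [27, 62, 152], [189, 200, 196]]
(318, 327) [  0.5   0.2 -14.2]
(318, 367) [-17.7   0.2 -14.2]
(318, 287) [ 17.2   0.2 -14.2]
```

Call:
send_rows(steps=[[[-0.0018,0,0.025],[0,0,0],0.02],[[0,0,0.013],[0,0,0],0.02],[[0,0,0],[0,0,0],0.02],[[0,0,0],[0,0,0],0.02]])

```text
t: 10.3
ee_pos: [538.1, 5.8, 100.7]
orientation: [0.001, -0.155, 0.988, -0.0]
ft_force: [-0.4, -0.5, 0.8]
finger_gap: 33.6
finger_force: 59.8
```

```bash
python3 - <<'E'
from h import *
s,r=tool(); W=params("wrist"); im=np.ascontiguousarray(bot.camera("wrist")[:,:,::-1]); cv2.imwrite("pics/w5.png",im)
u,v=map(int,proj(W,(554,-46,67))); print(s["t"],s["ee_pos"],u,v); h=cv2.cvtColor(im,cv2.COLOR_BGR2HSV)
k=np.zeros((480,640),np.uint8); k[v-42:v+42,u-42:u+42]=cv2.inRange(h,(50,60,10),(100,255,255))[v-42:v+42,u-42:u+42]
n,l,S,c=cv2.connectedComponentsWithStats(k); print(S[1:][S[1:,4]>20])
e=cv2.fitEllipse(cv2.convexHull(np.argwhere(k)[:,::-1].astype(np.float32).reshape(-1,1,2))); b=plane(W,*e[0],67); print(e,b,"tool",r.inv().apply(b-s["ee_pos"]).round(1))
P=params("top"); im=np.ascontiguousarray(bot.camera("top")[:,:,::-1]); cv2.imwrite("pics/top5.png",im)
cv2.imwrite("pics/c5.png",cv2.resize(cv2.imread("pics/w5.png")[150:400,100:420],None,fx=2,fy=2))
E
```

```text
10.3 [538.12201973   5.76203513 100.72022473] 210 277
[[183 250  58  55 582]]
((211.69467163085938, 277.1187438964844), (52.830780029296875, 58.40028381347656), 119.2112808227539) [553.59201308 -45.62842808  67.        ] tool [  1.1 -53.6  33.7]
```

View pics/c5.png

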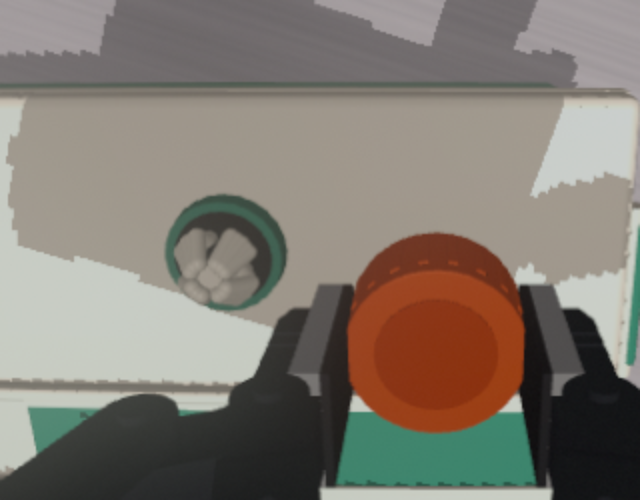

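Picture: the cap is square in the pads. The boss ring is at full-picture (211,277) and the stud tip at (205,286).

```bash
python3 - <<'E'
from h import *
s,r=tool(); W=params("wrist"); T=s["ee_pos"]; print(T,proj(W,(553.6,-45.6,82)))
for p,z in(((205.5,286),82),((211.7,277.1),64.5),((211.7,277.1),67),((318,327),T[2]+14.2)): print(r.inv().apply(plane(W,*p,z)-T).round(1))
for c in((348,350),(524,350),(436,271),(436,431)): print("cap rim",r.inv().apply(plane(W,100+c[0]/2,150+c[1]/2,T[2]+14.2)-T).round(1))
# top ring inner/outer by rows
E
```

```text
[538.3986907    5.43127115 101.06948179] (np.float64(204.28013535344365), np.float64(288.80467670714944))
[  2.6 -52.5  19.1]
[ -0.2 -54.5  36.6]
[  0.9 -53.8  34.1]
[  0.5   0.2 -14.2]
cap rim [  1.3 -16.7 -14.2]
cap rim [  1.3  17.1 -14.2]
cap rim [ 17.8   0.2 -14.2]
cap rim [-17.    0.2 -14.2]
```

Call:
send_rows(steps=[[[0.0006,-0.03,0],[0,0,0],0.02],[[0,-0.0237,0],[0,0,0],0.02],[[0,0,0.006],[0,0,0],0.02],[[0,0,0.006],[0,0,0],0.02],[[0,0,0],[0,0,0],0.02]])

```text
t: 11.02
ee_pos: [552.8, -45.1, 87.1]
orientation: [-0.001, -0.155, 0.988, 0.001]
ft_force: [-0.5, 0.0, -0.9]
finger_gap: 33.9
finger_force: 59.8
```

Call:
send_rows(steps=[[[0,0,0.003],[0,0,0],0.02],[[0,0,0.002],[0,0,0],0.02],[[0,0,0],[0,0,0],0.02]])

```text
t: 11.4
ee_pos: [553.6, -45.8, 82.9]
orientation: [-0.0, -0.155, 0.988, 0.0]
ft_force: [-0.4, -0.2, -0.6]
finger_gap: 33.5
finger_force: 59.8
```

Call:
send_rows(steps=[[[0,0,0.002],[0,0,0],0.02],[[0,0,0.001],[0,0,0],0.02],[[0,0,0],[0,0,0],0.02]])

```text
t: 11.78
ee_pos: [554.3, -45.9, 80.5]
orientation: [0.001, -0.155, 0.988, -0.0]
ft_force: [2.1, 1.1, 1.1]
finger_gap: 33.9
finger_force: 60.0
```

Call:
send_rows(steps=[[[0,0,0.001],[0,0,0],0.02],[[0,0,0],[0,0,0],0.02]])

```text
t: 12.02
ee_pos: [554.4, -46.0, 79.9]
orientation: [0.001, -0.155, 0.988, -0.0]
ft_force: [1.7, 1.1, 4.4]
finger_gap: 34.0
finger_force: 60.3
```

Call:
send_rows(steps=[[[-0.0007,0,0.001],[0,0,0],0.02],[[0,0,0.001],[0,0,0],0.02],[[0,0,0],[0,0,0],0.02]])

```text
t: 12.4
ee_pos: [554.9, -45.9, 78.7]
orientation: [0.001, -0.155, 0.988, -0.0]
ft_force: [-0.3, 1.1, 9.2]
finger_gap: 33.7
finger_force: 60.7
```

Call:
send_rows(steps=[[[0,0,0.001],[0,0,0],0.02],[[0,0,0.001],[0,0,0],0.02],[[0,0,0],[0,0,0],0.02]])

```text
t: 12.78
ee_pos: [553.5, -45.8, 73.6]
orientation: [-0.001, -0.155, 0.988, 0.0]
ft_force: [1.3, -0.4, -2.3]
finger_gap: 33.6
finger_force: 60.0
```

Clicked. I keep pressing to seat the cap.

Call:
send_rows(steps=[[[0,0,0.001],[0,0,0],0.02],[[0,0,0.001],[0,0,0],0.02],[[0,0,0],[0,0,0],0.02]])

```text
t: 13.15
ee_pos: [554.1, -45.9, 73.0]
orientation: [-0.0, -0.155, 0.988, 0.0]
ft_force: [-0.4, 0.5, 0.2]
finger_gap: 34.1
finger_force: 60.3
```

Call:
send_rows(steps=[[[0,0,0.001],[0,0,0],0.02],[[0,0,0.001],[0,0,0],0.02],[[0,0,0],[0,0,0],0.02]])

```text
t: 13.52
ee_pos: [554.2, -45.9, 72.8]
orientation: [0.0, -0.155, 0.988, -0.0]
ft_force: [-4.5, -0.4, 8.2]
finger_gap: 33.5
finger_force: 61.1
```

Call:
send_rows(steps=[[[0.0005,0,0.001],[0,0,0],0.02],[[0,0,0],[0,0,0],0.02],[[0,0,0],[0,0,0],0.02],[[0,0,0],[0,0,0],0.02]])

```text
t: 14.02
ee_pos: [554.2, -45.9, 72.8]
orientation: [0.001, -0.155, 0.988, -0.0]
ft_force: [-4.0, 1.4, 11.0]
finger_gap: 33.8
finger_force: 61.4
```

Call:
send_rows(steps=[[[0,0,0],[0,0,0],0.02],[[0,0,0],[0,0,0],0.02],[[0,0,0],[0,0,0],0.02],[[0,0,0],[0,0,0],0.02],[[0,0,0],[0,0,0],0.02]])

```text
t: 14.65
ee_pos: [554.2, -45.9, 72.8]
orientation: [0.001, -0.155, 0.988, -0.0]
ft_force: [-4.8, 1.4, 10.9]
finger_gap: 33.6
finger_force: 61.4
```

```bash
python3 - <<'E'
from h import *
s=bot.state(); print(s["t"],s["ee_pos"],s["ft_force"])
im=bot.camera("wrist"); cv2.imwrite("pics/w6.png",im[:,:,::-1]); print(bot.state()["ft_force"])
im=bot.camera("scene"); cv2.imwrite("pics/s6.png",cv2.resize(np.ascontiguousarray(im[180:330,220:400,::-1]),None,fx=4,fy=4,interpolation=cv2.INTER_CUBIC)); print(bot.state()["ft_force"])
E
```

```text
14.65 [554.19449768 -45.88331566  72.79585183] [-4.81265404  1.35946377 10.93885876]
[-4.84363501  1.20349847 10.51757942]
[-4.58561231  0.31196205 10.73949137]
```

View pics/w6.png

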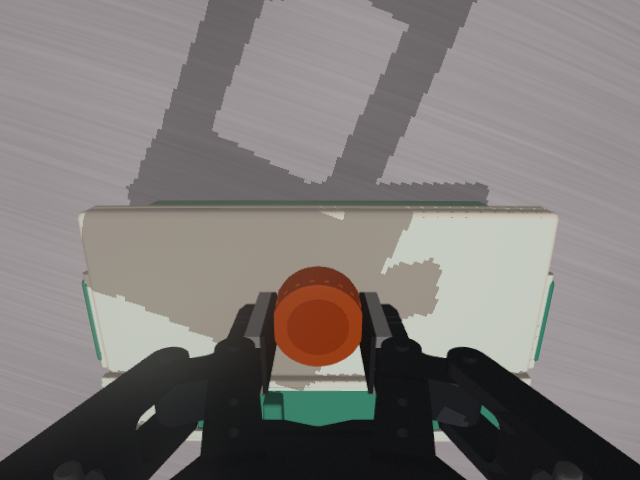

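Picture: the cap's top disc is still at (318,327), so it has not slipped in the grip. Its underside works out at 67 mm, the seat height, and the push is steady at about 10.7 N. I'm handing the job in.

```bash
python3 -c "
from cell import bot
print(bot.job_done())"
```

```text
the job is handed in; nothing more can be done
None
```

The green cover is fully shut and the orange cap is clicked on and seated, still gripped and pressed down with about 11 N; I handed the job in at about 15 s, and no result was shown.

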